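Park the shoe-care caddy in the green bay

ROBOT

A 7-joint arm with a two-finger parallel gripper is mounted at the origin on the work surface. World frame = base frame: x ahead of the robot, y to its left, z up, the work surface at z = 0. Lengths are in m, angles in rad, forces in N, time in s.
With the tool pointing down it reaches from about 0.35 to 0.9 m from the base axis. Payload 8.1 kg.
Tool frame: the origin (TCP) lies at the centre of the arm's flange, where the gripper is bolted on; the fingertips stand 178 mm ahead of it and the grasp point (between the pads) lies 159 mm ahead of it; z points along the fingers, y is the line along which they close (so a half turn about z gives the same grasp; the last joint's range is limited). The gripper opens to 92 mm and grips with 3 to 60 N. Pads are 19 mm wide; open, the fingers measure 130 mm over their backs; the gripper's body (75 mm by 190 mm) begins 47 mm behind the grasp point.
Start: joints at [-0.103, 0.434, 0.025, 1.573, -0.012, 1.134, -0.075], TCP at [0.625, -0, 0.405] pointing down, gripper open.
Joint ranges: [-2.62, 2.62], [-0.44, 2.09], [-1.27, 1.32], [0.08, 2.57], [-1.32, 4.46], [0.12, 2], [-2.74, 2.74]. Speed limits (rad/s): [2.22, 2.22, 3.01, 3.01, 3.14, 3.14, 3.14].

INTERFACE

Orientations are given as a rotation vector (axis times angle).
In Python, from cell import arm gives the robot as it stands. The module is installed in compiled form; this text tells all that it offers.
- The arm moves only by the shell command python3 -m inch 'ROWS' [FORCE]. ROWS is text: rows parted by semicolons, each of 5 numbers parted by spaces: the shift along the tool's x, y, z in m, then the turn about the tool's z in rad, then the finger opening in m, from 0 to 0.0918. In form: x y z roll fingers; .... A call has 1 to 5 rows; each row is the pose to reach, as a shift and turn from the pose commanded when the call began, along the tool's axes at that moment; what a row does not reach only later rows make up. A row lasts 1/10 s, in which the tool goes at most 50 mm and 8.59 degrees, less where a joint would pass 70% of its speed; a pose out of reach is approached as far as the arm can. A call with a gripper value outside its range is refused whole. The fingers move at their own pace and stop on an object; FORCE is the grip in N (left out, the last holds). Time passes only in rows, so rows that repeat a pose let the fingers close. It gives the time, the measured TCP pose, the force, the opening and the grip force at its end, in the units of the state.
- arm.observe(): the state, without advancing time (a new reading comes with each control period).
- arm.get_image(name): name is "scene" or "side" or "wrist"; returns the picture (420x560x3 uint8, red, green, blue); there is no depth.
- arm.get_calibration(name): a dict with "intrinsics" (3x3 intrinsics, pixels), "distortion" ([k1, k2, p1, p2, k3] as OpenCV has them; the pictures are not rectified), "pose" (4x4, takes a point from camera to world coordinates). Camera axes: x right, y up, looking along -z (the intrinsics and any distortion apply to the point x, -y, -z); pixel columns grow to the right and rows downward; lengths in m; the calibration is good to about 2 mm. A picture is of the moment at which its call begins: read the wrist's pose just before it. get_calibration takes no time and is no camera call; for the wrist camera it gives the pose at the moment of the call.
- arm.sign_off(): hands the job in; it is judged then, once.
Trained networks look in the newest picture that a camera, given by its name, has taken for a name from the list of things; names that differ only in an ending like _2 or _b are one class to them, and where a whole thing is asked for, a point or a joint stands for the part that bears it (a point fixed in the world has none). Each returns a list of dicts, best first, with "conf" (0 to 1); they miss things now and then, are a little off and sometimes report something else, mostly with a low value. They report only what shows in the picture. A call takes as long as a camera call.
- arm.look_for(camera, query): "point" ([row, column] in pixels, amid what is visible of it).
- arm.silhouettes(camera, query): "region" (420x560 bool, what is visible of it) and "point" ([row, column] in pixels, amid what is visible of it).
- arm.place_of(camera, query): "point" ([row, column] in pixels: a listed point, or the origin of a listed thing).
The state is a dict: "clock": time; "joints": joint angles; "dq": joint speeds; "joint_efforts": joint torques, N m; "position": TCP position; "ee_rot": TCP orientation; "force": force on the tool from outside, world axes, zero at the start; "ft_torque": the same for the moment, N m; "width": opening from 0.0 (shut) to 1.0 (fully open); "gripper_force": force on a finger pad.
Only numpy, scipy, OpenCV 4.12 (cv2) and the standard library are available. Lean on these libraries where they do the work, as an engineer would, in place of code of your own. Each camera call takes 0.05 s, during which the arm holds its last target. There are 200 camera calls.

TASK

On the hallway bench, take the blue wheeled shoe-care caddy by its wooden handle and roll it straight ahead, nose first, until both front swivel castors trail straight back; then steer it into the green taped bay and leave it centred there and lined up with it, castors still trailing straight. Keep it on its wheels all the way, never lifted or tipped, then let go of it.

Things in the scene. Friction and masses are not known exactly. Their poses are not given: they have to be found in the camera images.
- caddy: Blue shoe-care tray (150 x 116 mm, rim 74 mm high) on four black wheels, 0.7 kg. Origin: on the bench below the handle's middle; x forward to the castor end, y left. Pale wood handle bar: 110 mm along x, 18 mm thick in y, 122 to 146 mm high, 8 mm web below, free beside it down to 75 mm. Tail wheels only roll fore and aft. Rolls with under 1 N, drags aside or turns with a few N, stays where left.
- green_bay: Outline of GREEN tape flat on the bench, 250 x 160 mm, fixed, with a green chevron pointing to its nose end. An orange one like it, about 180 mm to its near or far side, is the wrong one. Origin: where the caddy's origin belongs (the outline's middle is 12 mm ahead of it); x along its length, the way the chevron points and the caddy drives in; z up.
- castor_left (a joint): Swivel angle (rad, counterclockwise from above) of the caddy's left front castor. 0: its wheel trails straight back to the tail, as when rolling forward. A yellow bar on its top points from pivot to wheel. Pivot 98 mm ahead and 42 mm left of the caddy's origin. Starts turned aside; within 0.2 of straight after about 100 mm of straight forward rolling.
- castor_right (a joint): The same for the right front castor, pivot 98 mm ahead and 42 mm right of the caddy's origin; its wheel, 24 mm across like all four, trails 16 mm from the pivot.

How it is judged:
By the outcome, as a careful person would: the job done as asked, in the order asked, and still so for the second after the job is handed in, with the robot touching nothing.
It also fails if it takes over 51 s, if anything falls off the work surface, if the arm or the gripper's body presses on something with over 40 N, if the wrist force passes 120 N, or if a joint passes its speed limit or range.

## Working session

There is one attempt and no reset: what is moved stays moved. The work goes in short steps, Python scripts to look and compute and a shell command to move; the robot and the scene stay as the last step left them, time stands still between calls to the robot, and variables do not carry over. Pictures are saved under pics/ and viewed, at most 10 in all, crops included, and the job is handed in when it is done.

```bash
mkdir -p pics
cat > h.py <<'E'
import numpy as np, cv2
from cell import arm
from scipy.spatial.transform import Rotation as R
def ray(cam,rc,cal=None):
    c=cal or arm.get_calibration(cam)
    K=np.array(c["intrinsics"],float);D=np.array(c["distortion"],float);T=np.array(c["pose"])
    u=cv2.undistortPoints(np.array([[[rc[1],rc[0]]]],float),K,D)[0,0]
    return T[:3,3],T[:3,:3]@np.array([u[0],-u[1],-1.])
def onz(cam,rc,z=0.,cal=None):
    o,d=ray(cam,rc,cal);return (o+d*(z-o[2])/d[2])[:2]
def proj(cam,P,cal=None):
    c=cal or arm.get_calibration(cam);T=np.array(c["pose"])
    p=(np.atleast_2d(P)-T[:3,3])@T[:3,:3]*[1,-1,-1]
    q=cv2.projectPoints(p,np.zeros(3),np.zeros(3),np.array(c["intrinsics"],float),np.array(c["distortion"],float))[0][:,0]
    return q[:,::-1]
def snap(cam,name):
    im=arm.get_image(cam);cv2.imwrite(f"pics/{name}.png",im[:,:,::-1]);return im
E
python3 - <<'E'
from h import *
s=arm.observe();print({k:np.round(v,3) for k,v in s.items()}, R.from_rotvec(s["ee_rot"]).as_matrix().round(2))
ims=[snap(c,c+"0") for c in("scene","side","wrist")]
for c in("scene","side","wrist"):
  print(c,np.round(arm.get_calibration(c)["pose"],2).tolist())
  for q in("caddy","green_bay","castor_left","castor_right"):
    for r in arm.place_of(c,q)[:3]:
      z=0.04 if "castor" in q else 0
      print(q,round(r["conf"],2),np.round(r["point"],0),onz(c,r["point"],z).round(3))
E
```

```text
{'clock': np.float64(0.0), 'joints': array([-0.103,  0.435,  0.025,  1.574, -0.012,  1.134, -0.075]), 'dq': array([ 0.001,  0.001, -0.   ,  0.001,  0.   , -0.001,  0.002]), 'joint_efforts': array([ 0.0000e+00, -6.6785e+01,  9.8500e-01, -3.1446e+01, -6.1000e-02,
        4.3000e-02,  0.0000e+00]), 'position': array([ 0.625, -0.   ,  0.404]), 'ee_rot': array([-2.221e+00, -2.221e+00,  2.000e-03]), 'force': array([0.837, 0.097, 0.718]), 'ft_torque': array([-0.022, -0.003, -0.037]), 'gripper_force': np.float64(0.0), 'width': np.float64(1.0)} [[ 0.  1. -0.]
 [ 1. -0. -0.]
 [-0. -0. -1.]]
scene [[0.88, -0.28, 0.38, 0.83], [0.47, 0.52, -0.71, -0.53], [0.0, 0.81, 0.59, 0.47], [0.0, 0.0, 0.0, 1.0]]
caddy 0.8 [325. 160.] [ 0.51  -0.298]
caddy 0.56 [204. 364.] [0.68  0.144]
green_bay 0.66 [203. 364.] [0.678 0.148]Traceback (most recent call last):
  File "<stdin>", line 7, in <module>
ValueError: it knows: caddy, green_bay
```

Run:
```python
from h import *
for c in("side","wrist"):
  print(c,np.round(arm.get_calibration(c)["pose"],2).tolist())
  for q in("caddy","green_bay"):
    for r in arm.place_of(c,q)[:3]:
      print(q,round(r["conf"],2),np.round(r["point"],0),onz(c,r["point"],0).round(3))
a=[cv2.imread(f"pics/{c}0.png") for c in("scene","side")]
cv2.imwrite("pics/both0.png",cv2.resize(np.vstack(a),None,fx=.71,fy=.71))
```

```text
side [[-0.83, 0.42, -0.36, 0.28], [-0.55, -0.63, 0.54, 0.37], [0.01, 0.65, 0.76, 0.64], [0.0, 0.0, 0.0, 1.0]]
caddy 0.92 [174. 357.] [ 0.512 -0.296]
wrist [[1.0, -0.0, 0.0, 0.63], [0.0, 0.96, 0.28, 0.08], [-0.0, -0.28, 0.96, 0.38], [0.0, 0.0, 0.0, 1.0]]
```

View pics/scene0.png

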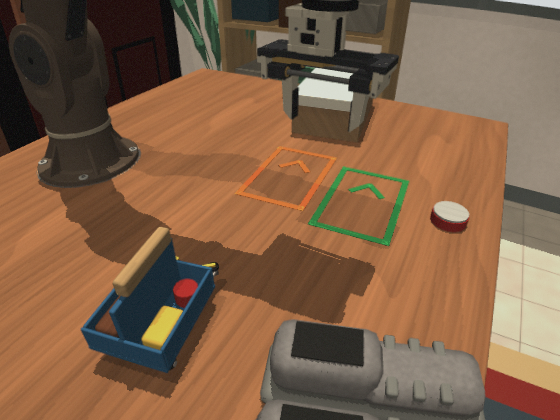

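View pics/side0.png

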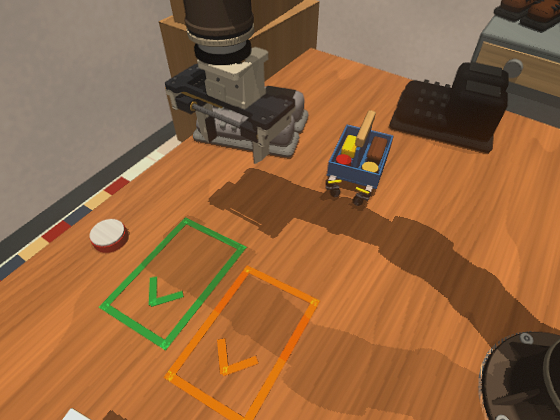

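The pictures show the caddy with its castors toward the bay: scene about (row 325, col 160), side about (174, 357). The green bay is on the far side of the orange one: scene (203, 364), side (283, 173). Next I'll measure the bay and the handle by colour.

```bash
cat >> h.py <<'E'
def bay(cam,im,cal=None):
    h=cv2.cvtColor(im,cv2.COLOR_RGB2HSV)
    m=((h[...,0]>50)&(h[...,0]<80)&(h[...,1]>120)&(h[...,2]>60)).astype(np.uint8)
    if cam=="scene": m[:, :290]=0; m[:160]=0; m[260:]=0
    n,l,st,ce=cv2.connectedComponentsWithStats(m,connectivity=8)
    pts=np.argwhere(m)
    g=np.array([onz(cam,p+0.0,0.,cal) for p in pts])
    r=cv2.minAreaRect((g*1000).astype(np.float32))
    b=cv2.boxPoints(r)/1000
    return r,b,g
E
python3 - <<'E'
from h import *
for c in("scene","side"):
  im=cv2.imread(f"pics/{c}0.png")[:,:,::-1].copy()
  r,b,g=bay(c,im);print(c,r,b.round(3).tolist(),len(g))
  # caddy handle: wood colour near
  for q in ["caddy"]:
    cp=arm.place_of(c,q)[0]["point"]
    m=arm.silhouettes(c,q)[0]["region"]
    h=cv2.cvtColor(im,cv2.COLOR_RGB2HSV)
    print(cp)
    for nm,(lo,hi,z) in {"yellowbars":((24,150,120),(33,255,255),.03),"wood":((10,60,120),(22,170,255),.146)}.items():
      mm=(cv2.inRange(h,lo,hi)>0)&cv2.dilate(m.astype(np.uint8),np.ones((9,9)))
      n,l,st,ce=cv2.connectedComponentsWithStats(mm.astype(np.uint8))
      for i in range(1,n):
        if st[i,4]>12:
          g=np.argwhere(l==i)
          G=np.array([onz(c,p,z) for p in g]);rr=cv2.minAreaRect((G*1000).astype(np.float32))
          print(nm,st[i,4],ce[i][::-1].round(),[np.round(x,1) for x in rr])
  x0,y0=(60,210) if c=="scene" else (300,90)
  cv2.imwrite(f"pics/crop_{c}.png",cv2.resize(im[y0:y0+180,x0:x0+180,::-1],None,fx=3.3,fy=3.3,interpolation=2))
a=[cv2.imread(f"pics/crop_{c}.png") for c in("scene","side")]
cv2.imwrite("pics/crops.png",cv2.resize(np.hstack(a),(800,400)))
E
```

```text
scene ((671.8057861328125, 155.839111328125), (160.15203857421875, 248.8244171142578), 4.040410041809082) [[0.5830000042915344, 0.27399998903274536], [0.6010000109672546, 0.026000000536441803], [0.7599999904632568, 0.03700000047683716], [0.7429999709129333, 0.28600001335144043]] 1397
[324.9, 159.8]
yellowbars 21 [264. 210.] [array([ 519.9, -181.3]), array([14.3,  4.6]), np.float64(28.6)]
yellowbars 607 [325. 162.] [array([ 531.8, -309.6]), array([28. , 56.5]), np.float64(12.3)]
wood 1523 [277. 124.] [array([ 531.1, -336. ]), array([ 47.2, 207.6]), np.float64(17.9)]
wood 13 [298. 214.] [array([ 636.6, -313.3]), array([ 1.1, 13.4]), np.float64(13.7)]
wood 23 [311. 161.] [array([ 597.3, -356.5]), array([19.6,  6.1]), np.float64(79.5)]
wood 44 [332. 169.] [array([ 622.8, -371.4]), array([ 2. , 31.6]), np.float64(11.2)]
wood 21 [328. 148.] [array([ 601.5, -379.7]), array([ 1.7, 21.8]), np.float64(11.7)]
wood 53 [343. 150.] [array([ 614.9, -391.8]), array([18.,  6.]), np.float64(10.1)]Traceback (most recent call last):
  File "<stdin>", line 4, in <module>
  File "h.py", line 24, in bay
    g=np.array([onz(cam,p+0.0,0.,cal) for p in pts])
                ~~~^^^^^^^^^^^^^^^^^^
  File "h.py", line 10, in onz
    o,d=ray(cam,rc,cal);return (o+d*(z-o[2])/d[2])[:2]
        ~~~^^^^^^^^^^^^
  File "h.py", line 5, in ray
    c=cal or arm.get_calibration(cam)
             ~~~~~~~~~~~~~~~~~~~^^^^^
ValueError: time passes only in moves, steps and waits
```

```bash
python3 - <<'E'
s=open('h.py').read()
s=s.replace("    c=cal or arm.get_calibration(cam)\n    K=","    c=cal or C(cam)\n    K=").replace("c=cal or arm.get_calibration(cam);T=","c=cal or C(cam);T=")
s=s.replace("def ray","_c={}\ndef C(cam):\n    if cam=='wrist' : return arm.get_calibration(cam)\n    if cam not in _c: _c[cam]=arm.get_calibration(cam)\n    return _c[cam]\ndef ray",1)
open('h.py','w').write(s)
E
python3 - <<'E'
from h import *
c="side"
im=cv2.imread(f"pics/{c}0.png")[:,:,::-1].copy()
r,b,g=bay(c,im);print(c,r,b.round(3).tolist(),len(g))
a=[]
for c,x0,y0 in(("scene",60,210),("side",290,90)):
  im=cv2.imread(f"pics/{c}0.png")
  a.append(cv2.resize(im[y0:y0+180,x0:x0+180],(400,400),interpolation=2))
cv2.imwrite("pics/crops.png",np.hstack(a))
E
```

```text
side ((671.3645629882812, 154.40859985351562), (159.19497680664062, 248.908203125), 4.014379501342773) [[0.5830000042915344, 0.27300000190734863], [0.6010000109672546, 0.02500000037252903], [0.7590000033378601, 0.035999998450279236], [0.7419999837875366, 0.2840000092983246]] 2645
```

View pics/crops.png

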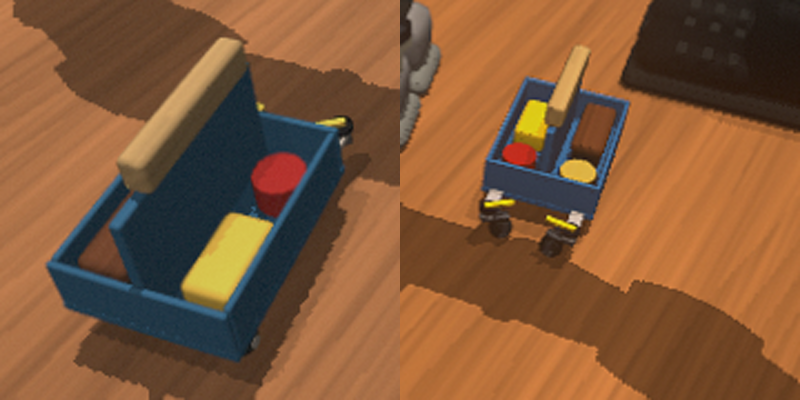

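The crops show the handle top ends at about scene (row 283, col 122) and (229, 164), and side (136, 363) and (111, 372). The nose and turned castors face the bay. I'll compute the pose from these points.

Run:
```python
from h import *
for c,b,f in(("scene",(283,121.6),(229,164.4)),("side",(111.2,372),(136.4,363))):
  B,F=onz(c,b,.146),onz(c,f,.146);d=F-B
  print(c,B.round(3),F.round(3),np.linalg.norm(d).round(3),np.degrees(np.arctan2(d[1],d[0])).round(1),((B+F)/2).round(3))
B=[onz]
```

```text
scene [ 0.531 -0.347] [ 0.508 -0.248] 0.102 102.9 [ 0.52  -0.298]
side [ 0.523 -0.344] [ 0.5   -0.251] 0.096 104.2 [ 0.511 -0.297]
```

```bash
python3 -m inch '-0.04 -0.016 0 0 0.09; -0.08 -0.032 0 -0.05 0.09; -0.12 -0.048 0 -0.1 0.09; -0.16 -0.064 0 -0.17 0.09; -0.2 -0.075 0 -0.244 0.09'; python3 -c "
from h import *
s=arm.observe();M=R.from_rotvec(s['ee_rot']).as_matrix();print(s['position'],M[:,0],np.degrees(np.arctan2(M[1,0],M[0,0])))
print(M.T@(np.array([.512,-.297,.405])-s['position']))"
```

```text
clock: 1.05
position: [0.5488, -0.2015, 0.405]
ee_rot: [1.931, 2.478, -0.0]
force: [0.3, -0.5, 0.9]
width: 0.981
gripper_force: 0.0
[ 0.5488431  -0.20154407  0.40501151] [-2.44256502e-01  9.69710633e-01 -2.23767138e-04] 104.13789996109932
[-8.35654583e-02 -5.90428831e-02  2.14747265e-05]
```

```bash
python3 -m inch '-0.04 -0.03 0 0 0.09; -0.08 -0.056 0 0 0.09; -0.084 -0.059 0 0 0.09; -0.084 -0.059 0 0 0.09'
python3 - <<'E'
from h import *
s=arm.observe();print(s['position'])
cal=C("wrist");im=snap("wrist","w1")
import json;json.dump({k:np.array(v).tolist() for k,v in cal.items()},open("w1.json","w"))
for r in arm.place_of("wrist","caddy")[:2]: print(r, onz("wrist",r["point"],0,cal))
for z,col in((.146,(0,0,255)),):
  p=np.array([.512,-.297,z]);d=np.array([np.cos(np.radians(104)),np.sin(np.radians(104)),0])
  print(proj("wrist",np.array([p-d*.055,p,p+d*.055]),cal))
E
```

```text
clock: 1.45
position: [0.5121, -0.2976, 0.4048]
ee_rot: [1.939, 2.471, -0.001]
force: [0.1, 0.4, -0.4]
width: 0.982
gripper_force: 0.0
[ 0.51210623 -0.29757989  0.4047724 ]
{'point': [182.5, 286.7], 'conf': 0.86} [ 0.5161948  -0.29553665]
[[278.57102087 282.80343681]
 [217.40101134 282.45828398]
 [148.16746318 282.06846185]]
```

View pics/w1.png

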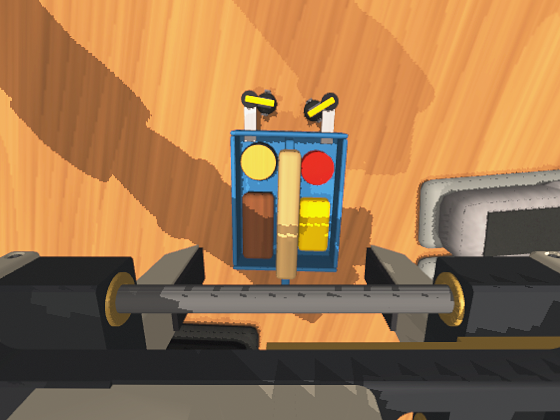

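The wrist view shows the handle at cols 278–299, rows 150–278. That puts it about 4–5 mm right of the tool line and about 1° clockwise; the castors at the top are turned inward. I'll lower the tool and part-close the fingers.

```bash
python3 -m inch '0 0.0045 0.03 0.02 0.06; 0 0.0045 0.065 0.02 0.05; 0 0.0045 0.1 0.02 0.04; 0 0.0045 0.112 0.02 0.035; 0 0.0045 0.112 0.02 0.035' 12
python3 - <<'E'
from h import *
s=arm.observe();print(s['position'])
cal=C("wrist");im=snap("wrist","w2")
M=R.from_rotvec(s['ee_rot']).as_matrix()
for z in (.146,): 
  d=M[:,0];p=np.array([*s['position'][:2],z]);print(proj("wrist",np.array([p,p+d*.03,p+d*.055]),cal))
E
```

```text
clock: 2.05
position: [0.5177, -0.2929, 0.2913]
ee_rot: [-1.954, -2.455, 0.0]
force: [0.4, -0.1, 0.6]
width: 0.597
gripper_force: 0.0
[ 0.51769094 -0.29293707  0.29133032]
[[293.50050348 281.46457527]
 [231.78779287 281.32772022]
 [174.04558333 281.20070697]]
```

View pics/w2.png

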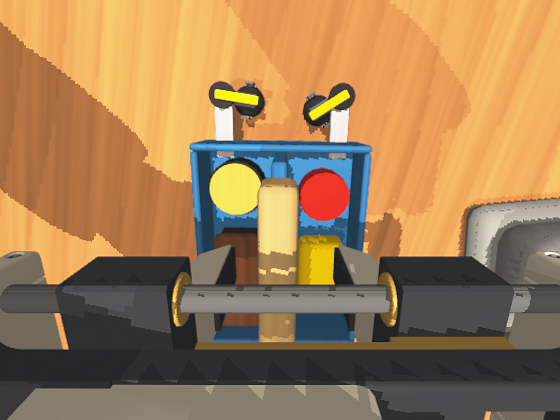

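The wrist view shows the handle at cols 258–296 in row 300, centred at about 277.5 against a predicted 281.5. I'll shift 1.7 mm left, turn slightly clockwise and close.

```bash
python3 -m inch '0 -0.0017 0 0.018 0.03; 0 -0.0017 0 0.018 0.024; 0 -0.0017 0 0.018 0.02; 0 -0.0017 0 0.018 0.014; 0 -0.0017 0 0.018 0.010' 12; python3 -m inch '0 0 0 0 0.01; 0 0 0 0 0.01; 0 0 0 0 0.01'
python3 - <<'E'
from h import *
s=arm.observe();M=R.from_rotvec(s['ee_rot']).as_matrix();print(s['position'],np.degrees(np.arctan2(M[1,0],M[0,0])),s['force'],s['ft_torque'])
E
```

```text
clock: 2.6
position: [0.5157, -0.2953, 0.2934]
ee_rot: [1.981, 2.437, 0.0]
force: [-0.2, 1.1, 5.6]
width: 0.194
gripper_force: 12.0
clock: 2.9
position: [0.5158, -0.2954, 0.2934]
ee_rot: [1.981, 2.437, 0.0]
force: [-1.8, 0.3, 7.0]
width: 0.193
gripper_force: 12.0
[ 0.51576244 -0.29539441  0.2934102 ] 101.77174944563683 [-1.81211903  0.32297667  6.99105786] [ 0.03511308  0.45519505 -0.07660167]
```

```bash
python3 -m inch '0 0 0 0 0.026; 0 0 0 0 0.026; 0 0 0 0 0.026; 0 0 0 0 0.026' 12;python3 -m inch '0 0 0 0 0.01; 0 0 0 0 0.01; 0 0 0 0 0.01; 0 0 0 0 0.01; 0 0 0 0 0.01'
python3 - <<'E'
from h import *
s=arm.observe();M=R.from_rotvec(s['ee_rot']).as_matrix();print(s['position'],np.degrees(np.arctan2(M[1,0],M[0,0])),s['force'],s['ft_torque'])
E
```

```text
clock: 3.3
position: [0.5158, -0.295, 0.2926]
ee_rot: [-1.981, -2.438, -0.0]
force: [0.5, -0.1, 0.4]
width: 0.279
gripper_force: 0.0
clock: 3.8
position: [0.5157, -0.295, 0.2927]
ee_rot: [-1.981, -2.438, 0.0]
force: [0.9, 0.3, -1.1]
width: 0.193
gripper_force: 12.0
[ 0.51571793 -0.29504962  0.29266548] 101.80154049585606 [ 0.8769856   0.28978687 -1.06591763] [ 0.04539754  0.00689818 -0.03091109]
```

```bash
python3 -m inch '0.005 0 0 0 0.01; 0.015 0 0 0 0.01; 0.03 0 0 0 0.01; 0.045 0 0 0 0.01; 0.06 0 0 0 0.01'; python3 -m inch '0.015 0 0 0 0.01; 0.03 0 0 0 0.01; 0.045 0 0 0 0.01; 0.056 0 0 0 0.01; 0.06 0 0 0 0.01'
python3 - <<'E'
from h import *
s=arm.observe();M=R.from_rotvec(s['ee_rot']).as_matrix();print(s['position'],np.degrees(np.arctan2(M[1,0],M[0,0])),s['force'],s['ft_torque'])
w=onz("scene",(365,173),.01);d=np.array([np.cos(1.777),np.sin(1.777)]);v=w-[.5157,-.295];print("rear wheel",v@d,v@[d[1],-d[0]])
cal=C("wrist");im=snap("wrist","w3")
p=np.array([*s['position'][:2],.146]);print(proj("wrist",np.array([p,p+M[:,0]*.055]),cal))
E
```

```text
clock: 4.3
position: [0.503, -0.2344, 0.2927]
ee_rot: [-1.98, -2.438, -0.0]
force: [-0.1, 0.2, -3.4]
width: 0.195
gripper_force: 12.0
clock: 4.8
position: [0.4909, -0.176, 0.2927]
ee_rot: [-1.979, -2.439, -0.0]
force: [1.0, -0.1, -4.6]
width: 0.198
gripper_force: 12.0
[ 0.49093132 -0.17595045  0.29269023] 101.89023701573775 [ 1.02655445 -0.07983992 -4.61983362] [-0.06366659 -0.117399    0.01232511]
rear wheel -0.06083274372139856 0.04875776258532183
[[291.60065783 280.80705593]
 [173.0765532  280.47434976]]
```

View pics/w3.png

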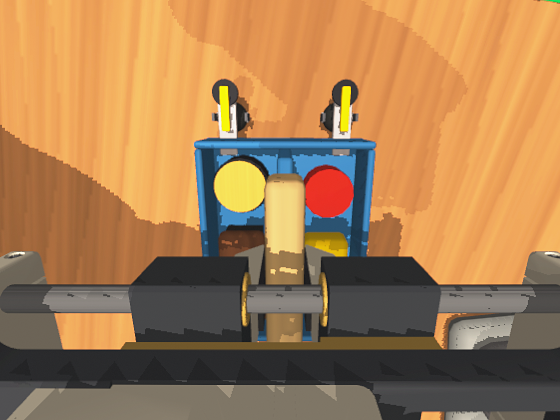

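The wrist view shows both yellow bars pointing straight back (cols 225 and 346), so the castors are trailing. The hand is carrying about 4.6 N of the caddy, so I'll ease down 0.5 mm and plan the steering path.

```bash
python3 -m inch '0 0 0.0004 0 0.01; 0 0 0.0004 0 0.01'
cat > plan.py <<'E'
from h import *
from scipy.optimize import minimize
s=arm.observe();M=R.from_rotvec(s['ee_rot']).as_matrix();th0=np.arctan2(M[1,0],M[0,0]);P0=s['position'][:2]
print(s['position'],np.degrees(th0),s['force'].round(1))
u=lambda t:np.array([np.cos(t),np.sin(t)])
a=.061;off=.0013;th1=np.radians(94.03);G=np.array([.6724,.1431])+off*u(th1)
A=P0-(a+off)*u(th0);B=G-(a+off)*u(th1)-.075*u(th1)
t=np.linspace(0,1,801)[:,None]
def cur(h):
    q=[A,A+h[0]*u(th0),B-h[1]*u(th1),B]
    p=(1-t)**3*q[0]+3*t*(1-t)**2*q[1]+3*t*t*(1-t)*q[2]+t**3*q[3]
    d=np.gradient(p,axis=0);ang=np.unwrap(np.arctan2(d[:,1],d[:,0]));return p,ang,np.linalg.norm(d,axis=1)
def cost(h):
    p,an,ds=cur(h);k=np.gradient(an)/ds;return np.sum(k**4*ds)+1e6*np.sum(np.minimum(h-.03,0)**2)
h=minimize(cost,[.15,.15],method="Nelder-Mead").x
p,an,ds=cur(h);k=np.gradient(an)/ds;print("h",h,"Rmin",1/abs(k).max(),"heading",np.degrees([an.min(),an.max()]))
# append straight
L=np.linspace(0,.075,151)[1:,None];p=np.vstack([p,B+L*u(th1)]);an=np.r_[an,np.full(150,th1)]
tcp=p+(a+off)*np.c_[np.cos(an),np.sin(an)]
fr=p+(a+.098)*np.c_[np.cos(an),np.sin(an)]
l=np.r_[0,np.cumsum(np.linalg.norm(np.diff(fr,axis=0),axis=1))]
N=int(np.ceil(l[-1]/.018));S=np.linspace(0,l[-1],N+1)
W=np.array([[np.interp(x,l,c) for c in(tcp[:,0],tcp[:,1],an)] for x in S])
np.save("way.npy",W);print(l[-1],N)
E
cat > rows.py <<'E'
# rows for waypoints i..i+4 relative to waypoint pose i-1 (or measured pose)
import numpy as np,sys
W=np.load("way.npy")
for i in range(0,len(W)-1,5):
    x0,y0,t0=W[i]
    print(i,"; ".join("%.4f %.4f 0 %.4f 0.01"%((x-x0)*np.cos(t0)+(y-y0)*np.sin(t0)and((x-x0)*np.cos(t0)+(y-y0)*np.sin(t0)),(x-x0)*np.sin(t0)-(y-y0)*np.cos(t0),t0-t) for x,y,t in W[i+1:i+6]), "|",W[min(i+5,len(W)-1)].round(4))
E
python3 plan.py; python3 rows.py
```

```text
clock: 5.05
position: [0.4914, -0.1783, 0.2926]
ee_rot: [1.982, 2.436, -0.0]
force: [0.8, 0.4, -0.6]
width: 0.196
gripper_force: 12.0
[ 0.49138024 -0.17833519  0.29259178] 101.74363695346777 [ 0.8  0.4 -0.6]
h [0.13909721 0.12868316] Rmin 0.07906596021175716 heading [ 30.1493622  101.63688265]
0.5973503604319749 34
0 0.0109 0.0057 0 0.0851 0.01; 0.0200 0.0127 0 0.1763 0.01; 0.0275 0.0204 0 0.2710 0.01; 0.0336 0.0288 0 0.3680 0.01; 0.0384 0.0376 0 0.4663 0.01 | [ 0.5206 -0.1331  1.3076]
5 0.0075 0.0065 0 0.0989 0.01; 0.0144 0.0138 0 0.1976 0.01; 0.0209 0.0217 0 0.2952 0.01; 0.0272 0.0303 0 0.3908 0.01; 0.0336 0.0396 0 0.4828 0.01 | [ 0.5675 -0.111   0.8248]
10 0.0108 0.0058 0 0.0861 0.01; 0.0227 0.0122 0 0.1630 0.01; 0.0360 0.0189 0 0.2263 0.01; 0.0508 0.0256 0 0.2714 0.01; 0.0668 0.0318 0 0.2952 0.01 | [ 0.6362 -0.0835  0.5296]
15 0.0175 0.0001 0 0.0010 0.01; 0.0347 -0.0014 0 -0.0207 0.01; 0.0508 -0.0047 0 -0.0633 0.01; 0.0650 -0.0098 0 -0.1239 0.01; 0.0771 -0.0164 0 -0.1982 0.01 | [ 0.6945 -0.0304  0.7278]
20 0.0112 -0.0057 0 -0.0839 0.01; 0.0206 -0.0125 0 -0.1739 0.01; 0.0283 -0.0203 0 -0.2679 0.01; 0.0346 -0.0286 0 -0.3642 0.01; 0.0398 -0.0375 0 -0.4617 0.01 | [0.6992 0.0241 1.1894]
25 0.0079 -0.0065 0 -0.0978 0.01; 0.0152 -0.0137 0 -0.1950 0.01; 0.0222 -0.0216 0 -0.2910 0.01; 0.0291 -0.0302 0 -0.3847 0.01; 0.0384 -0.0391 0 -0.4517 0.01 | [0.6772 0.0743 1.6411]
30 0.0176 0.0000 0 0.0000 0.01; 0.0351 -0.0000 0 0.0000 0.01; 0.0527 -0.0000 0 0.0000 0.01; 0.0703 -0.0000 0 0.0000 0.01 | [0.6723 0.1444 1.6411]
```

```bash
python3 -m inch '0 0 0 0 0.01; 0 0 0 0 0.01' 25; python3 -m inch '0.011 0.0055 0 0.085 0.01; 0.02 0.0125 0 0.176 0.01; 0.0275 0.0205 0 0.271 0.01; 0.0335 0.029 0 0.368 0.01; 0.0385 0.0375 0 0.466 0.01'; python3 -c "
from h import *
s=arm.observe();M=R.from_rotvec(s['ee_rot']).as_matrix();print(s['position'],np.arctan2(M[1,0],M[0,0]),s['force'],s['ft_torque'])"
```

```text
clock: 5.25
position: [0.4914, -0.1783, 0.2926]
ee_rot: [1.982, 2.436, 0.0]
force: [-0.1, 0.0, 1.2]
width: 0.195
gripper_force: 25.0
clock: 5.75
position: [0.5202, -0.1323, 0.2926]
ee_rot: [2.495, 1.909, -0.0]
force: [-0.4, -0.2, 1.7]
width: 0.191
gripper_force: 25.0
[ 0.52021096 -0.13228093  0.29258562] 1.306386059918954 [-0.36811422 -0.20084808  1.72959038] [-0.04407379  0.21611923  0.10713419]
```

Tracking well, with small forces. I'll continue along the path.

```bash
python3 -m inch '0.0075 0.0065 0 0.099 0.01; 0.0145 0.014 0 0.198 0.01; 0.021 0.0215 0 0.295 0.01; 0.027 0.0305 0 0.391 0.01; 0.0335 0.0395 0 0.483 0.01'; python3 -m inch '0.011 0.006 0 0.086 0.01; 0.0225 0.012 0 0.163 0.01; 0.036 0.019 0 0.226 0.01; 0.051 0.0255 0 0.271 0.01; 0.067 0.032 0 0.295 0.01'
python3 - <<'E'
from h import *
s=arm.observe();M=R.from_rotvec(s['ee_rot']).as_matrix();print(s['position'],np.arctan2(M[1,0],M[0,0]),s['force'],s['ft_torque'])
W=np.load("way.npy");print(W[15])
cal=C("wrist");im=snap("wrist","w4");p=np.array([*s['position'][:2],.146]);print(proj("wrist",np.array([p,p+M[:,0]*.055]),cal))
E
```

```text
clock: 6.25
position: [0.5671, -0.1102, 0.2926]
ee_rot: [2.879, 1.257, -0.0]
force: [-0.9, -0.4, 2.9]
width: 0.198
gripper_force: 25.0
clock: 6.75
position: [0.6361, -0.0829, 0.2926]
ee_rot: [3.032, 0.822, -0.001]
force: [-2.9, -0.2, 5.3]
width: 0.193
gripper_force: 25.0
[ 0.63605487 -0.08287218  0.29262229] 0.5297794042624167 [-2.92898007 -0.24033609  5.28643619] [-0.02701499  0.55554306 -0.10813913]
[ 0.63624637 -0.08347109  0.52958029]
[[294.79802017 281.84637729]
 [177.1175016  281.63924028]]
```

View pics/w4.png

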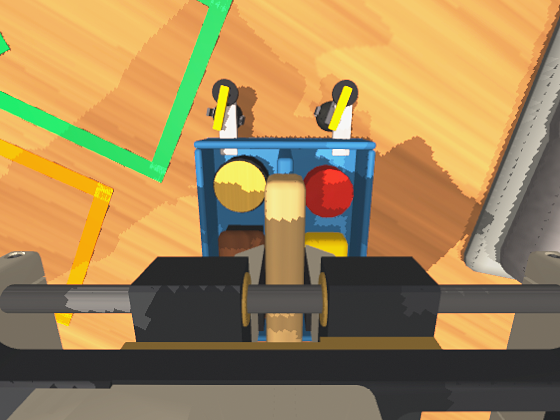

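The wrist view shows the castors trailing with a small steering angle, the handle still square in the fingers (col 285), and the bay corner at (172, 160). Continuing.

```bash
python3 -m inch '0.0175 0 -0.0002 0.001 0.01; 0.0345 -0.0015 -0.0003 -0.021 0.01; 0.051 -0.0045 -0.0003 -0.063 0.01; 0.065 -0.01 -0.0003 -0.124 0.01; 0.077 -0.0165 -0.0003 -0.198 0.01'; python3 -m inch '0.011 -0.0055 0 -0.084 0.01; 0.0205 -0.0125 0 -0.174 0.01; 0.0285 -0.0205 0 -0.268 0.01; 0.0345 -0.0285 0 -0.364 0.01; 0.04 -0.0375 0 -0.462 0.01';  python3 -c "
from h import *
s=arm.observe();M=R.from_rotvec(s['ee_rot']).as_matrix();print(s['position'],np.arctan2(M[1,0],M[0,0]),s['force'],s['ft_torque'])
print(np.load('way.npy')[25])"
```

```text
clock: 7.3
position: [0.6944, -0.0295, 0.2927]
ee_rot: [2.932, 1.125, 0.0]
force: [0.1, -0.8, 1.5]
width: 0.192
gripper_force: 25.0
clock: 7.8
position: [0.6988, 0.0252, 0.2927]
ee_rot: [2.595, 1.768, 0.001]
force: [1.8, 0.1, 0.2]
width: 0.194
gripper_force: 25.0
[0.69879405 0.02520693 0.2927188 ] 1.1960158960346658 [1.79196394 0.05465666 0.21887745] [-0.20501207 -0.18188716 -0.04106407]
[0.69922141 0.0240922  1.18944719]
```

```bash
python3 -m inch '0.008 -0.0065 0 -0.098 0.01; 0.015 -0.0135 0 -0.195 0.01; 0.022 -0.0215 0 -0.291 0.01; 0.029 -0.03 0 -0.385 0.01; 0.0375 -0.039 0 -0.455 0.01'
python3 - <<'E'
from h import *
s=arm.observe();M=R.from_rotvec(s['ee_rot']).as_matrix();th=np.arctan2(M[1,0],M[0,0]);print(s['position'],th,s['force'],s['ft_torque'])
W=np.load("way.npy");print(W[30],W[-1])
for c in("scene","side"):
  r=arm.place_of(c,"caddy")[0]; print(c,onz(c,r["point"])) if arm.get_image(c) is not None else 0
cal=C("wrist");im=snap("wrist","w5")
g=W[-1];d=np.array([*g[:2],0])-s['position'];print("go",M.T@d, th-g[2])
r,b,_=bay("side",arm.get_image("side"));print(r)
E
```

```text
clock: 8.3
position: [0.6763, 0.0741, 0.2927]
ee_rot: [2.13, 2.307, 0.0]
force: [0.7, -1.0, 0.0]
width: 0.192
gripper_force: 25.0
[0.67625048 0.07409462 0.29272263] 1.6503967241262087 [ 0.6743312  -1.01593102  0.02052702] [-0.13716678 -0.40169091 -0.01372394]
[0.67724759 0.07429404 1.6411331 ] [0.67230864 0.14439679 1.6411331 ]
scene [ 0.51011442 -0.29838359]
side [ 0.5118108  -0.29555858]
go [0.07064242 0.00134944 0.29266414] 0.009263628475940644
((671.5023803710938, 154.59921264648438), (159.10093688964844, 248.4545135498047), 4.062957763671875)
```

View pics/w5.png

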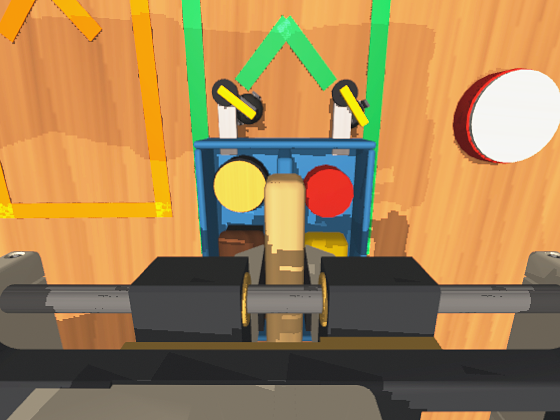

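The wrist view shows the caddy entering the green bay between tapes at cols 195 and 380, with the castors still steered and the chevron ahead. I'll finish the straight run just short of the target, then check.

```bash
python3 -m inch '0.014 0.0005 0 0.005 0.01; 0.028 0.001 0 0.009 0.01; 0.042 0.0013 0 0.009 0.01; 0.056 0.0013 0 0.009 0.01; 0.066 0.0013 0 0.009 0.01'; python3 -m inch '0 0 0 0 0.01; 0 0 0 0 0.01'
python3 - <<'E'
from h import *
s=arm.observe();M=R.from_rotvec(s['ee_rot']).as_matrix();th=np.arctan2(M[1,0],M[0,0]);print(s['position'],th,s['force'],s['ft_torque'])
W=np.load("way.npy");g=W[-1];d=np.array([*g[:2],0])-s['position'];print("go",M.T@d, th-g[2])
cal=C("wrist");im=snap("wrist","w6")
# bay edges in wrist image -> world lateral in bay axes
h=cv2.cvtColor(im,cv2.COLOR_RGB2HSV);m=(h[...,0]>50)&(h[...,0]<85)&(h[...,1]>110)&(h[...,2]>60)
G=np.array([onz("wrist",p,0,cal) for p in np.argwhere(m)]);t=g[2]
o=np.array([.6724,.1431]);v=(G-o)@np.array([[np.cos(t),np.sin(t)],[np.sin(t),-np.cos(t)]]).T
for sgn in(-1,1):
  q=v[(sgn*v[:,1]>.065)&(sgn*v[:,1]<.1)&(v[:,0]<.13)]; print(sgn,len(q),q[:,1].min(),q[:,1].max(),np.polyfit(q[:,0],q[:,1],1))
print("x max",np.percentile(v[:,0],[99.5,100]))
for c in("scene","side"):
  snap(c,c+"6")
  r=arm.place_of(c,"caddy")[0]; print(c,onz(c,r["point"]),r["conf"])
E
```

```text
clock: 9.1
position: [0.672, 0.1432, 0.2927]
ee_rot: [-2.142, -2.297, -0.001]
force: [0.6, -0.3, 2.4]
width: 0.196
gripper_force: 25.0
clock: 9.3
position: [0.6722, 0.1413, 0.2927]
ee_rot: [2.144, 2.296, 0.0]
force: [1.4, 0.6, 1.1]
width: 0.193
gripper_force: 25.0
[0.67223531 0.14126702 0.29270188] 1.6396028156292275 [1.43568064 0.62660014 1.09684236] [ 0.11769945 -0.28582583  0.05840544]
go [3.08342888e-03 2.05431046e-04 2.92702310e-01] -0.0015302800210406087
-1 1734 -0.079158524659725 -0.06502841011729536 [ 0.04047987 -0.07617872]
1 1754 0.06501371199364786 0.08158744967207864 [-0.04728251  0.07894458]
x max [0.13559379 0.13566152]
scene [0.66685411 0.1305543 ] 0.91
side [0.66262641 0.14085621] 0.76
```

View pics/w6.png

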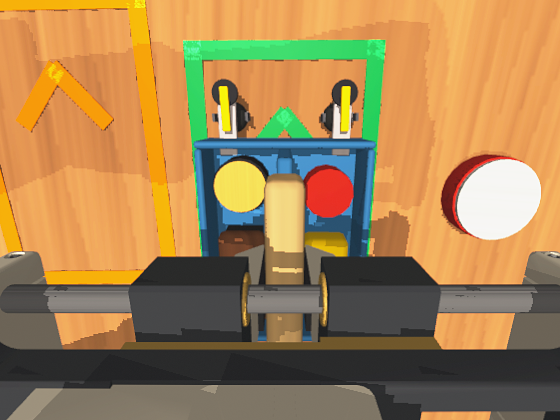

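The wrist view shows both castor bars straight (cols 226 and 346). The nose tape is symmetric about the caddy: outer edges at cols 184 and 384, centre 284, handle 285. I'll go 3 mm more, open the fingers while still, then rise.

```bash
python3 -m inch '0.0015 0 0 0 0.01; 0.003 0 0 0 0.01; 0.003 0 0 0 0.01; 0.003 0 0 0 0.01'; python3 -m inch '0 0 0 0 0.03; 0 0 0 0 0.03; 0 0 0 0 0.045; 0 0 0 0 0.06; 0 0 0 0 0.06'; python3 -m inch '0 0 -0.015 0 0.06; 0 0 -0.04 0 0.06; 0 0 -0.08 0 0.06; 0 0 -0.12 0 0.06; 0 0 -0.12 0 0.06'
python3 - <<'E'
from h import *
s=arm.observe();M=R.from_rotvec(s['ee_rot']).as_matrix();th=np.arctan2(M[1,0],M[0,0]);print(s['position'],th,s['force'])
cal=C("wrist");im=snap("wrist","w7")
r=arm.place_of("wrist","caddy")[0];print(r,onz("wrist",r["point"],0,cal))
r=arm.place_of("wrist","green_bay")[0];print(r,onz("wrist",r["point"],0,cal))
E
```

```text
clock: 9.95
position: [0.6721, 0.1439, 0.2927]
ee_rot: [2.144, 2.296, 0.0]
force: [1.6, -0.1, 1.6]
width: 0.193
gripper_force: 25.0
clock: 10.45
position: [0.672, 0.1437, 0.2926]
ee_rot: [-2.145, -2.295, 0.0]
force: [0.1, -0.2, -0.3]
width: 0.537
gripper_force: 0.0
clock: 10.95
position: [0.6732, 0.1439, 0.4207]
ee_rot: [2.141, 2.291, 0.015]
force: [1.2, 0.7, 0.2]
width: 0.654
gripper_force: 0.0
[0.67323962 0.14388246 0.420677  ] 1.6385050829408105 [1.23743295 0.71975617 0.20076683]
{'point': [185.2, 279.3], 'conf': 0.96} [0.6732253  0.13961417]Traceback (most recent call last):
  File "<stdin>", line 5, in <module>
IndexError: list index out of range
```

View pics/w7.png

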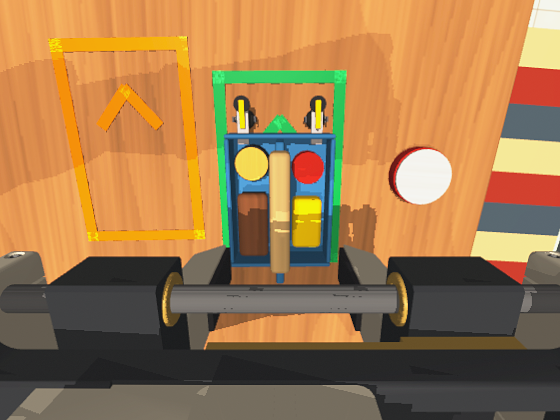

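Released; the caddy sits inside the green outline (cols 215–345) with both castor bars straight. I'll let the arm settle and check the fore-aft position once more.

```bash
python3 -m inch '0 0 0 0 0.06; 0 0 0 0 0.06; 0 0 0 0 0.06; 0 0 0 0 0.06'
python3 - <<'E'
from h import *
g=np.array([.6724,.1431]);t=np.radians(94.03);X=np.array([np.cos(t),np.sin(t)]);Y=np.array([X[1],-X[0]])
cal=C("wrist");im=snap("wrist","w8")
r=arm.place_of("wrist","caddy")[0];v=onz("wrist",r["point"],0,cal)-g;print("net",v@X,v@Y)
h=cv2.cvtColor(im,cv2.COLOR_RGB2HSV)
m=cv2.inRange(h,(10,50,110),(25,190,255));m[:,:266]=0;m[:,294:]=0;m[:140]=0;m[290:]=0
n,l,st,ce=cv2.connectedComponentsWithStats(m);i=1+np.argmax(st[1:,4]);print(st[i],ce[i])
q=np.argwhere(l==i);G=np.array([onz("wrist",p,.146,cal)-g for p in q]);a=G@X;b=G@Y
print("handle x",np.percentile(a,[.5,99.5]),"lat mid front/back",[np.mean(np.percentile(b[(a>lo)&(a<lo+.02)],[1,99])) for lo in(.025,-.04)])
m=(h[...,0]>50)&(h[...,0]<85)&(h[...,1]>110)&(h[...,2]>60)
T=np.array([onz("wrist",p,0,cal)-g for p in np.argwhere(m)]);a=T@X;b=T@Y
k=(a>.128);print("tape nose",np.percentile(a,99.8),"lat",np.percentile(b[k],[.5,99.5]), "expect .137, +-.080")
E
```

```text
clock: 11.5
position: [0.672, 0.1437, 0.412]
ee_rot: [-2.144, -2.295, 0.001]
force: [-0.3, 0.1, -0.7]
width: 0.653
gripper_force: 0.0
net -0.0015072196207658079 0.0025301333046269343
[ 266  151   28  134 2608] [283.21280675 218.46970859]
handle x [-0.06177731  0.05373832] lat mid front/back [np.float64(0.0005398626396713423), np.float64(0.0007432917765748909)]
tape nose 0.13552824383289905 lat [-0.07850284  0.07988331] expect .137, +-.080
```

```bash
python3 -c "
from cell import arm
print(arm.sign_off())"
```

```text
the job is handed in; nothing more can be done
None
```

The caddy is in the green bay, released and handed in: centred and lined up to within about 2 mm by the last wrist-camera check, with both castors trailing straight. Early in the straight roll the hand briefly carried about 4.6 N of its 7 N weight; I eased that off, and no picture showed a lift or a tip.

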